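Re-sort the swapped blocks in the finishing tray and lay the retaining batten

TASK

The three metal blocks in the carrying tray lie on the wrong pads: using the bare black pad as the only parking place, rearrange them so that each lies upright, centred and square on the pad of its own colour. Only when all three are right, lay the wooden batten flat on top of them, lengthwise along the tray and centred on it both ways. Let go of everything and leave the air sander undisturbed.

Things in the scene. Friction and masses are not known exactly. Their poses are not given: they have to be found in the camera images.
- tray: Shallow plywood carrying tray, fixed to the bench, 150 (x) x 450 (y) x 14 (z) mm; floor 6 mm thick, rims 8 mm thick and 14 mm high all round. Origin at the centre of its underside, on the bench; y along its length, z up. With the blocks on the pads, their tops stand 59 mm above the bench.
- pad_red: Red rubber pad, 130 (x) x 64 (y) x 3 (z) mm, fixed in the tray; it shows beyond both ends of a block lying on it. Origin at the centre of its underside (its top is 3 mm higher), axes parallel to the tray's. The red block belongs here. The four pads lie side by side along the tray's y at -150, -50, 50 and 150 mm, in an order that changes from start to start.
- pad_blue: Blue rubber pad, 130 (x) x 64 (y) x 3 (z) mm, fixed in the tray; it shows beyond both ends of a block lying on it. Origin at the centre of its underside (its top is 3 mm higher), axes parallel to the tray's. The blue block belongs here. The four pads lie side by side along the tray's y at -150, -50, 50 and 150 mm, in an order that changes from start to start.
- pad_green: Green rubber pad, 130 (x) x 64 (y) x 3 (z) mm, fixed in the tray; it shows beyond both ends of a block lying on it. Origin at the centre of its underside (its top is 3 mm higher), axes parallel to the tray's. The green block belongs here. The four pads lie side by side along the tray's y at -150, -50, 50 and 150 mm, in an order that changes from start to start.
- pad_bare: Black rubber pad, 130 (x) x 64 (y) x 3 (z) mm, fixed in the tray; it shows beyond both ends of a block lying on it. Origin at the centre of its underside (its top is 3 mm higher), axes parallel to the tray's. Empty at the start: the parking place; empty again at the end. The four pads lie side by side along the tray's y at -150, -50, 50 and 150 mm, in an order that changes from start to start.
- block_red: Loose metal block, 90 (x) x 36 (y) x 50 (z) mm, 0.45 kg nominal, dark steel with brass cheeks on its two long sides and a red painted patch on top. Origin at the centre of its underside, z up, x along its length. At every start it lies wrongly on the blue pad, its length within a few degrees of the pad's x.
- block_blue: Loose metal block, 90 (x) x 36 (y) x 50 (z) mm, 0.45 kg nominal, dark steel with brass cheeks on its two long sides and a blue painted patch on top. Origin at the centre of its underside, z up, x along its length. At every start it lies wrongly on the green pad, its length within a few degrees of the pad's x.
- block_green: Loose metal block, 90 (x) x 36 (y) x 50 (z) mm, 0.45 kg nominal, dark steel with brass cheeks on its two long sides and a green painted patch on top. Origin at the centre of its underside, z up, x along its length. At every start it lies wrongly on the red pad, its length within a few degrees of the pad's x.
- batten: Loose wooden batten, 26 (x) x 360 (y) x 20 (z) mm, 0.14 kg nominal, mid-brown, lying flat on the bench beyond the tray. Origin at the centre of its underside, z up, y along its length; grip it across its 26 mm width at the middle. It reaches over all four pads, so it rests level on the three blocks wherever the bare pad is.
- sander: Bystander: yellow air sander with a red sole, about 250 x 70 x 77 mm, lying on the bench at the right (-y) of the tray. Origin on the bench about 25 mm from its middle, x towards the sole. Not to be moved.
Things that resemble listed ones, but are neither listed nor needed, are in the scene too. Leave any orange or purple look-alike of the block_green alone.

How it is judged:
On the way, in this order (a step that is already met when the one before it is completed fails the run):
1. one of the three blocks is set down on the bare black pad, centre within 20 mm, and at rest (((horizontal distance between block_red and pad_bare below 0.02 m and z of block_red in the frame of pad_bare below 0.007 m and angle between block_red's own z axis and vertical below 0.05 rad and linear speed of block_red below 0.02 m/s) or (horizontal distance between block_blue and pad_bare below 0.02 m and z of block_blue in the frame of pad_bare below 0.007 m and angle between block_blue's own z axis and vertical below 0.05 rad and linear speed of block_blue below 0.02 m/s) or (horizontal distance between block_green and pad_bare below 0.02 m and z of block_green in the frame of pad_bare below 0.007 m and angle between block_green's own z axis and vertical below 0.05 rad and linear speed of block_green below 0.02 m/s))), for 0.2 s.
2. all three blocks are at rest on the pads of their own colour, the batten still off them (its underside less than 30 mm above the bench, or more than 95 mm) (horizontal distance between block_red and pad_red below 0.012 m and z of block_red in the frame of pad_red below 0.007 m and angle between each of block_red, block_blue, block_green's own z axis and vertical below 0.05 rad and angle between the x axis of block_red and the x axis of pad_red, either way round below 0.15 rad and linear speed of each of block_red, block_blue, block_green below 0.02 m/s and angular speed of each of block_red, block_blue, block_green below 0.2 rad/s and horizontal distance between block_blue and pad_blue below 0.012 m and z of block_blue in the frame of pad_blue below 0.007 m and angle between the x axis of block_blue and the x axis of pad_blue, either way round below 0.15 rad and horizontal distance between block_green and pad_green below 0.012 m and z of block_green in the frame of pad_green below 0.007 m and angle between the x axis of block_green and the x axis of pad_green, either way round below 0.15 rad and (height (world z) of batten below 0.03 m or height (world z) of batten above 0.095 m)), for 0.2 s.
At the end, for the whole second after the job is handed in: Each block upright and at rest on the pad of its colour, within 12 mm and 0.15 rad; batten at rest flat on the blocks (underside 56 to 63 mm above the bench), middle within 15 mm of the tray's centre in x and y, parallel to the tray within 0.1 rad; all released (horizontal distance between block_red and pad_red below 0.012 m and z of block_red in the frame of pad_red below 0.007 m and angle between each of block_red, block_blue, block_green's own z axis and vertical below 0.05 rad and angle between the x axis of block_red and the x axis of pad_red, either way round below 0.15 rad and linear speed of each of block_red, block_blue, block_green, batten below 0.02 m/s and angular speed of each of block_red, block_blue, block_green, batten below 0.2 rad/s and horizontal distance between block_blue and pad_blue below 0.012 m and z of block_blue in the frame of pad_blue below 0.007 m and angle between the x axis of block_blue and the x axis of pad_blue, either way round below 0.15 rad and horizontal distance between block_green and pad_green below 0.012 m and z of block_green in the frame of pad_green below 0.007 m and angle between the x axis of block_green and the x axis of pad_green, either way round below 0.15 rad and x of batten in the frame of tray between -0.015 and 0.015 m and y of batten in the frame of tray between -0.015 and 0.015 m and z of batten in the frame of tray between 0.056 and 0.063 m and angle between batten's own z axis and vertical below 0.04 rad and angle between the y axis of batten and the y axis of tray, either way round below 0.1 rad); the robot touches nothing.
It fails at once if the air sander is moved by more than 20 mm (distance of sander from where it was at the start of the episode above 0.02 m).
It fails at once if the batten lies on or is pushed against the blocks before they are all in place: a block is off its pad while the batten rests over the tray ((horizontal distance between block_red and pad_red above 0.02 m or horizontal distance between block_blue and pad_blue above 0.02 m or horizontal distance between block_green and pad_green above 0.02 m) and height (world z) of batten between 0.03 and 0.075 m and x of batten in the frame of tray between -0.08 and 0.08 m).
It fails at once if a block is set on the bench, a rim or anything else than a pad of the tray (let go lower than 50 mm and farther than 30 mm from every pad's centre) ((height (world z) of block_red below 0.05 m and linear speed of block_red below 0.01 m/s and contact force between block_red and the fingers below 0.5 N and horizontal distance between block_red and pad_red above 0.03 m and horizontal distance between block_red and pad_blue above 0.03 m and horizontal distance between block_red and pad_green above 0.03 m and horizontal distance between block_red and pad_bare above 0.03 m) or (height (world z) of block_blue below 0.05 m and linear speed of block_blue below 0.01 m/s and contact force between block_blue and the fingers below 0.5 N and horizontal distance between block_blue and pad_red above 0.03 m and horizontal distance between block_blue and pad_blue above 0.03 m and horizontal distance between block_blue and pad_green above 0.03 m and horizontal distance between block_blue and pad_bare above 0.03 m) or (height (world z) of block_green below 0.05 m and linear speed of block_green below 0.01 m/s and contact force between block_green and the fingers below 0.5 N and horizontal distance between block_green and pad_red above 0.03 m and horizontal distance between block_green and pad_blue above 0.03 m and horizontal distance between block_green and pad_green above 0.03 m and horizontal distance between block_green and pad_bare above 0.03 m)).
It also fails if it takes over 120 s, if anything falls off the work surface, if the arm or the gripper's body presses on something with over 40 N, if the wrist force passes 120 N, or if a joint passes its speed limit or range.

ROBOT

A 6-joint arm with a two-finger parallel gripper is mounted at the origin on the work surface. World frame = base frame: x ahead of the robot, y to its left, z up, the work surface at z = 0. Lengths are in m, angles in rad, forces in N, time in s.
With the tool pointing down it reaches from about 0.375 to 0.75 m from the base axis. Payload 9 kg.
Tool frame: the origin (TCP) lies midway between the tips of the shut fingers; the grasp point (between the pads) lies 19 mm behind it; z points along the fingers, y is the line along which they close (so a half turn about z gives the same grasp; the last joint's range is limited). The gripper opens to 85 mm and grips with 20 to 120 N. Pads are 22 mm wide; open, the fingers measure 114 mm over their backs; the gripper's body (76 mm by 85 mm) begins 54 mm behind the grasp point. The pads swing forward as they close: fully open they stand 13 mm farther back than shut.
Start: joints at [1.048, 0.104, 0.097, 1.564, 0, 1.353], TCP at [0.18, 0.572, 0.206] pointing down, gripper open.
Joint ranges: [-2.99, 2.99], [-0.84, 1.86], [-1.1, 1.16], [-1.84, 2.11], [-1.51, 1.56], [-3.14, 3.14]. Speed limits (rad/s): [2.22, 2.22, 2.57, 3.14, 3.14, 3.14].

INTERFACE

Orientations are given as a unit quaternion [x, y, z, w].
In Python, from workcell import bot gives the robot as it stands. Calls block until the motion is done:
- bot.move_ptp(position, orientation): joint-space move of the TCP to a pose.
- bot.servo_line(position, frame=None, velocity=0.15): straight line of the TCP; frame=None keeps the orientation; velocity is the mean speed in m/s.
- bot.movej(angles): joint-space move.
- bot.gripper_to(opening): finger opening in m; the grip force is fixed at half the most; returns when the fingers have stopped.
- bot.sleep(seconds).
- bot.solve_ik(position, orientation): joint angles nearest the present ones, or None.
- bot.get_state(): the state.
- bot.capture(name): name is "scene" or "side" or "wrist"; returns a dict with "img" (384x512x3 uint8, red, green, blue), "fx", "fy", "cx", "cy" (pixels), "position" and "attitude" of the camera in the world; the wrist camera has in their place "mount" (4x4, takes a point from camera to tool coordinates, whose origin is the TCP and whose axes are the flange's). Camera axes: x right, y down, z forward; pixel columns grow to the right and rows downward; lengths in m; the calibration is good to about 2 mm. A picture is of the moment at which its call begins: read the wrist's pose just before it. There is no depth.
A pose or a line that the arm cannot do raises bot.MotionError and nothing moves.
- bot.hand_in(): hands the job in; it is judged then, once.
The state is a dict: "time_s": time; "qpos": joint angles; "dq": joint speeds; "joint_torque": joint torques, N m; "eef_pos": TCP position; "ee_rot": TCP orientation; "force": force on the tool from outside, world axes, zero at the start; "wrist_torque": the same for the moment, N m; "opening": finger opening in m; "finger_force": force on a finger pad.
Only numpy, scipy, OpenCV 4.12 (cv2) and the standard library are available. Lean on these libraries where they do the work, as an engineer would, in place of code of your own. Each camera call takes 0.05 s, during which the arm holds its last target. There are 200 camera calls.

## Working session

There is one attempt and no reset: what is moved stays moved. The work goes in short steps, each a Python script; the robot and the scene stay as the last script left them, time stands still between calls to the robot, and variables do not carry over. Pictures are saved under pics/ and viewed, at most 14 in all, crops included, and the job is handed in when it is done.

```bash
mkdir -p pics; ls
python3 - <<'E'
from workcell import bot
import cv2
for n in("scene","side"):
    c=bot.capture(n); cv2.imwrite(f"pics/{n}0.png",c["img"][:,:,::-1]); print(n,c["fx"],c["cx"],c["cy"],c["position"],c["attitude"])
s=bot.get_state();print(s)
print(bot.capture("wrist")["mount"])
E
```

```text
pics
scene 357.9062032324402 261.3424765863296 190.63575301317107 [1.03475696 0.24582301 0.55701507] [ 0.4074088   0.7993449  -0.39271115 -0.20209837]
side 353.9198260896341 256.478527098884 187.76581235567735 [ 0.37836922 -0.86950057  0.57329201] [ 0.88296555 -0.07078483  0.03111069 -0.46302643]
{'time_s': 0.1, 'qpos': array([1.04826788e+00, 1.04604388e-01, 9.65888450e-02, 1.56392254e+00,
       5.20484255e-06, 1.35310301e+00]), 'dq': array([ 1.50691896e-03, -2.07705408e-03,  1.78854248e-03, -2.66358191e-04,
       -9.58050887e-04,  3.34031951e-05]), 'joint_torque': array([ 6.92958565e-03, -5.58205855e+01,  5.04721284e+01,  1.30572834e-02,
       -2.43867735e-04,  8.50223870e-06]), 'eef_pos': array([0.17990488, 0.57206104, 0.20554373]), 'ee_rot': array([ 1.51828089e-01,  9.88406751e-01, -5.31280268e-04, -2.08923254e-04]), 'force': array([ 0.81793419, -0.68757042, -0.84332017]), 'wrist_torque': array([0.03385193, 0.02243982, 0.01865583]), 'finger_force': 0.0, 'opening': 0.0852262754387065}
[[ 7.04603682e-04 -9.51782836e-01 -3.06771799e-01  7.90625876e-02]
 [ 9.99999748e-01  6.96224122e-04  1.36744432e-04  8.42527556e-04]
 [ 8.34309226e-05 -3.06771818e-01  9.51783087e-01 -1.67956098e-01]
 [ 0.00000000e+00  0.00000000e+00  0.00000000e+00  1.00000000e+00]]
```

View pics/scene0.png

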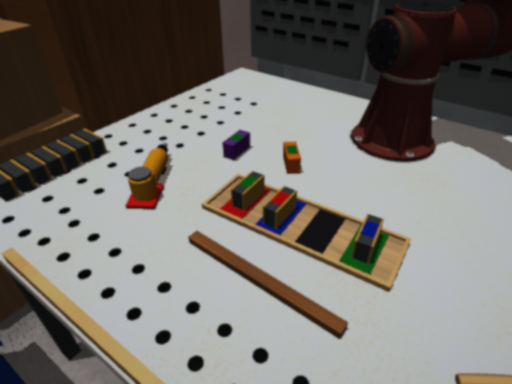

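View pics/side0.png

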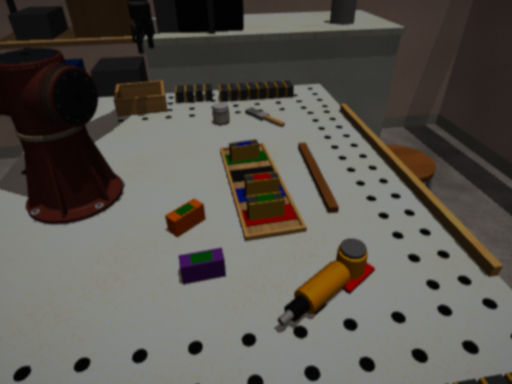

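The scene view shows the tray with corners at about (238,177), (204,206), (390,286) and (409,240). From -y to +y the pads are red with the green block (248,190), blue with the red block (281,207), bare (320,229) and green with the blue block (369,238). The batten runs from (193,237) to (342,328). The sander is at (148,180). The side view agrees.

```bash
cat > h.py <<'E'
from workcell import bot
import cv2, numpy as np
from scipy.spatial.transform import Rotation as R
def cam(name):
    s=bot.get_state(); c=bot.capture(name); K=np.array([[c["fx"],0,c["cx"]],[0,c["fy"],c["cy"]],[0,0,1]])
    if name=="wrist":
        T=np.eye(4);T[:3,:3]=R.from_quat(s["ee_rot"]).as_matrix();T[:3,3]=s["eef_pos"];T=T@np.array(c["mount"]);Rm,p=T[:3,:3],T[:3,3]
    else: Rm,p=R.from_quat(c["attitude"]).as_matrix(),np.array(c["position"])
    return c["img"],K,Rm,p
def cast(uv,z,K,Rm,p):
    uv=np.atleast_2d(np.asarray(uv,float)); d=(Rm@np.linalg.inv(K)@np.c_[uv,np.ones(len(uv))].T).T
    return (p+d*((z-p[2])/d[:,2])[:,None])[:,:2]
def q(yaw): # tool down, tool y (closing line) at world angle yaw
    y=np.array([np.cos(yaw),np.sin(yaw),0]);z=np.array([0,0,-1.]);return R.from_matrix(np.c_[np.cross(y,z),y,z]).as_quat()
def save(n,img): cv2.imwrite(f"pics/{n}.png",img[:,:,::-1])
E
python3 - <<'E'
from h import *
i,*C=cam("scene")
print(cast([(238,177),(204,206),(390,286),(409,240)],.014,*C))
print(cast([(193,237),(342,328)],.02,*C))
c=cast([(238,177),(204,206),(390,286),(409,240)],.014,*C).mean(0);print(c)
for y in (1.57,-1.57):
  for dx in(-.05,0,-.1):
    for z in (.25,.3,.35,.4): 
        print(y,dx,z,bot.solve_ik([c[0]+dx,c[1],z],q(y)))
E
```

```text
[[ 0.4507934  -0.2501865 ]
 [ 0.58982568 -0.24082565]
 [ 0.5561865   0.19539367]
 [ 0.41674379  0.18579618]]
[[ 0.68285431 -0.18435286]
 [ 0.69010629  0.16198606]]
[ 0.50338734 -0.02745558]
1.57 -0.05 0.25 [-0.34982885 -0.32510374 -0.22302936  1.67287071  0.         -0.34903252]
1.57 -0.05 0.3 [-0.34982885 -0.29151957 -0.10288576  1.75943015  0.         -0.34903252]
1.57 -0.05 0.35 [-0.34982885 -0.24556776  0.03046143  1.84682552  0.         -0.34903252]
1.57 -0.05 0.4 [-0.34982885 -0.1863079   0.17974405  1.93684827  0.         -0.34903252]
1.57 0 0.25 [-0.3144806  -0.17297488 -0.09410726  1.64966395  0.         -0.31368428]
1.57 0 0.3 [-0.3144806  -0.14261168  0.02578409  1.7391921   0.         -0.31368428]
1.57 0 0.35 [-0.3144806  -0.09861848  0.16107591  1.83049072  0.         -0.31368428]
1.57 0 0.4 [-0.3144806  -0.03925203  0.31563208  1.92568044  0.         -0.31368428]
1.57 -0.1 0.25 [-0.39425484 -0.48043119 -0.34045556  1.71077196  0.         -0.39345851]
1.57 -0.1 0.3 [-0.39425484 -0.4410167  -0.21833563  1.7934774   0.         -0.39345851]
1.57 -0.1 0.35 [-0.39425484 -0.39
[... 509 characters left out ...]
57 0 0.25 [-0.3144806  -0.17297488 -0.09410726  1.64966395  0.          2.82631572]
-1.57 0 0.3 [-0.3144806  -0.14261168  0.02578409  1.7391921   0.          2.82631572]
-1.57 0 0.35 [-0.3144806  -0.09861848  0.16107591  1.83049072  0.          2.82631572]
-1.57 0 0.4 [-0.3144806  -0.03925203  0.31563208  1.92568044  0.          2.82631572]
-1.57 -0.1 0.25 [-0.39425484 -0.48043119 -0.34045556  1.71077196  0.          2.74654149]
-1.57 -0.1 0.3 [-0.39425484 -0.4410167  -0.21833563  1.7934774   0.          2.74654149]
-1.57 -0.1 0.35 [-0.39425484 -0.39052091 -0.08480928  1.87650795  0.          2.74654149]
-1.57 -0.1 0.4 [-0.39425484 -0.32845773  0.06222635  1.96148041  0.          2.74654149]
```

Run:
```python
from h import *
bot.move_ptp([.43,-.03,.4],q(np.pi/2)); bot.sleep(.3)
i,*C=cam("wrist"); save("w1",i); np.savez("w1.npz",i=i,K=C[0],R=C[1],p=C[2]); print(C[0],C[2],bot.get_state()["eef_pos"],bot.get_state()["time_s"])
```

```text
[[341.2712458    0.         257.08512228]
 [  0.         341.2712458  188.80906156]
 [  0.           0.           1.        ]] [ 0.35126378 -0.02891805  0.56789584] [ 0.43002664 -0.02982332  0.39995194] 2.9667
```

View pics/w1.png

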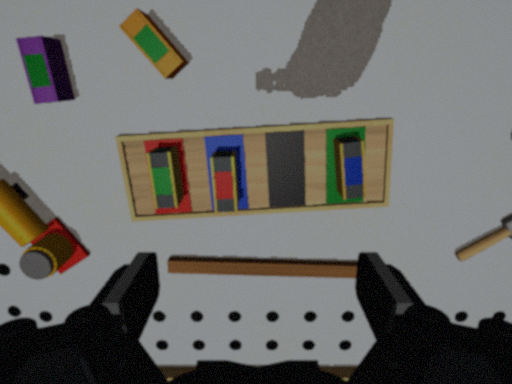

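The wrist view (up = towards the robot, right = +y) shows the tray from (118,135) to (390,205). The pads are at columns 170 (red), 228 (blue), 286 (bare) and 346 (green). The batten runs from (170,266) to at least (357,270), its end maybe hidden by the finger.

```bash
cat >> h.py <<'E'
def comps(img,C):
    """coloured components in the tray region: (colour, area px, world rect at z)"""
    hsv=cv2.cvtColor(img,cv2.COLOR_RGB2HSV); out=[]
    rng={'red':[((0,150,60),(6,255,255)),((172,150,60),(180,255,255))],'green':[((50,130,40),(75,255,255))],'blue':[((108,130,40),(128,255,255))],'black':[((0,0,20),(180,90,60))]}
    for n,rs in rng.items():
        m=sum(cv2.inRange(hsv,*r) for r in rs)
        for c in cv2.findContours(m,cv2.RETR_EXTERNAL,cv2.CHAIN_APPROX_NONE)[0]:
            a=cv2.contourArea(c)
            if a>150: out.append((n,a,c.reshape(-1,2).astype(float)))
    return out
def rect(pts):
    (x,y),(w,h),a=cv2.minAreaRect((pts*1000).astype(np.float32))
    if w<h: w,h,a=h,w,a+90
    return np.round([x,y,w,h,(a+90)%180-90],1)
def blob(img,C,m,z):
    c=max(cv2.findContours(m,cv2.RETR_EXTERNAL,cv2.CHAIN_APPROX_NONE)[0],key=cv2.contourArea).reshape(-1,2)
    return rect(cast(c,z,*C))
E
python3 - <<'E'
from h import *
d=np.load("w1.npz"); i=d["i"]; C=(d["K"],d["R"],d["p"])
hsv=cv2.cvtColor(i,cv2.COLOR_RGB2HSV)
for n,a,c in comps(i,C):
    if a<6000: print(n,a,c.mean(0).round(),"z9",rect(cast(c,.009,*C)),"z59",rect(cast(c,.059,*C)))
m=np.zeros(i.shape[:2],np.uint8)
b=cv2.inRange(hsv,(0,0,0),(180,45,255)); g=cv2.cvtColor(i,cv2.COLOR_RGB2GRAY)
nb=cv2.bitwise_not(cv2.inRange(hsv,(0,0,110),(180,60,255)))
for name,(r0,r1,c0,c1),z in(("tray",(105,235,105,405),.014),("batten",(245,285,165,357),.02)):
    m=np.zeros_like(nb); m[r0:r1,c0:c1]=nb[r0:r1,c0:c1]; print(name,blob(i,C,m,z))
for p in[(266,200),(266,300),(150,130),(190,164),(156,164),(205,163),(163,180),(127,200),(160,202),(170,285),(150,257),(250,260)]: print(p,hsv[p],end=" ")
x=i[110:225,110:400]; save("w1c",cv2.resize(x,None,fx=2.7,fy=2.7,interpolation=cv2.INTER_CUBIC))
E
```

```text
red 533.5 [ 61. 244.] z9 [ 641.  -391.3   86.9   68.9   33.8] z59 [ 615.1 -358.9   79.1   62.8   33.8]
red 380.0 [224. 185.] z9 [524.8 -86.4  47.4  27.3   1.6] z59 [509.3 -81.2  43.2  24.9   1.6]
red 760.0 [174. 174.] z9 [ 511.1 -179.8  130.6   63.5    3.8] z59 [ 496.8 -166.3  119.    57.8    3.8]
green 389.5 [162. 181.] z9 [ 517.4 -191.4   48.1   27.8    3.2] z59 [ 502.5 -176.9   43.8   25.3    3.2]
green 870.5 [340. 164.] z9 [491.4 119.4 129.2  60.5   3.7] z59 [478.9 106.1 117.7  55.1   3.7]
green 510.0 [37. 70.] z9 [ 338.8 -369.7   45.7   28.     5.1] z59 [ 339.9 -339.3   41.6   25.5    5.1]
green 537.0 [151.  44.] z9 [ 301.2 -189.9   44.2   27.2   40.1] z59 [ 305.7 -175.5   40.2   24.7   40.1]
blue 403.5 [353. 170.] z9 [499.3 133.8  49.3  26.7   8. ] z59 [486.1 119.2  44.8  24.3   8. ]
blue 891.5 [231. 164.] z9 [504.3 -80.  128.5  60.3   3.7] z59 [490.6 -75.4 117.   54.9   3.7]
black 864.0 [378. 277.] z9 [707.6 196.3 201.5  75.8  49.6] z59 [675.8 176.2 183.5  69.   49.6]
black 831.0 [125. 281.] z9 [ 715.3 -277.3  164.7   53.9  -30.5] z59 [ 682.8 -255.   150.    49.1  -30.5]
black 201.5 [351. 146.] z9 [458.6 127.3  29.4  26.4   8.4] z59 [449.  113.3  26.8  24.    8.4]
black 2415.0 [285. 168.] z9 [498.5  19.7 128.7  59.4   3.6] z59 [485.3  15.3 117.2  54.1   3.6]
tray [498.5 -30.6 448.6 153.1 -86.4]
batten [675.6 -16.6 347.3  49.8  85.8]
(266, 200) [ 15 162 101] (266, 300) [ 14 156 100] (150, 130) [ 17  98 135] (190, 164) [ 64 170 105] (156, 164) [90  8 62] (205, 163) [90  9 57] (163, 180) [  7 241  72] (127, 200) [ 78   9 144] (160, 202) [ 18  97 137] (170, 285) [30  5 48] (150, 257) [ 18  98 138] (250, 260) [ 83   7 144]
```

View pics/w1c.png

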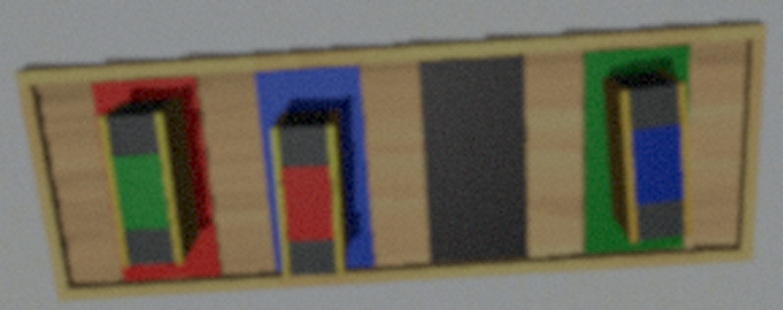

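The crop confirms the patches are centred on the block tops. Pad sizes (130×63 mm), 100 mm spacing and tray yaw (3.7°) all fit. First move: red block to the bare pad.

```bash
cat >> h.py <<'E'
YAW=np.radians(3.65); CEN=np.array([.5010,-.0302])
def pad(s): return CEN+s*np.array([-np.sin(YAW),np.cos(YAW)])
PAD=dict(red=pad(-.15),blue=pad(-.05),bare=pad(.05),green=pad(.15))
def go(xy,z,yaw,v=.15): bot.servo_line([*xy,z],q(yaw+np.pi/2),velocity=v)
def carry(src,yaw,dst,zg=.020,zt=.125):
    go(src,zt,yaw,.25); go(src,zg,yaw,.12); bot.gripper_to(.0); s=bot.get_state(); print("grip",s["opening"],s["finger_force"])
    if s["opening"]<.03: raise SystemExit("no grasp")
    go(src,zt,yaw,.15); print("held",bot.get_state()["opening"],bot.get_state()["force"].round(1))
    go(dst,zt,YAW,.2); bot.sleep(.3); go(dst,zg+.0015,YAW,.08); bot.sleep(.3); print("down",bot.get_state()["force"].round(1))
    bot.gripper_to(.085); go(dst,zt,YAW,.15); print("t",bot.get_state()["time_s"])
E
python3 - <<'E'
from h import *
carry(np.array([.5093,-.0812]),np.radians(1.6),PAD["bare"])
bot.servo_line([.43,-.03,.4],q(np.pi/2),velocity=.3);bot.sleep(.2)
i,*C=cam("wrist"); save("w2",i)
for n,a,c in comps(i,C):
    if 200<a<6000: print(n,a,c.mean(0).round(),"z9",rect(cast(c,.009,*C)),"z59",rect(cast(c,.059,*C)))
E
```

```text
grip 0.034751889381696675 60.128687024116516
held 0.03444352270793306 [ 0.2 -0.5 -6. ]
down [-0.1  1.2 -5.4]
t 10.775
red 528.5 [ 60. 245.] z9 [ 641.1 -391.3   87.2   69.8   33.8] z59 [ 615.1 -358.9   79.4   63.5   33.8]
red 391.5 [288. 178.] z9 [511.9  25.2  48.3  27.2   4.8] z59 [497.5  20.3  43.9  24.7   4.8]
red 758.5 [174. 175.] z9 [ 510.8 -179.7  130.3   63.6    3.7] z59 [ 496.5 -166.2  118.6   57.9    3.7]
green 391.5 [161. 182.] z9 [ 517.2 -191.3   47.8   27.8    3.9] z59 [ 502.3 -176.8   43.6   25.3    3.9]
green 862.5 [339. 165.] z9 [491.5 119.6 129.   60.4   3.6] z59 [478.9 106.3 117.5  55.    3.6]
green 509.5 [36. 71.] z9 [ 338.9 -369.5   44.9   28.1    5.1] z59 [ 340.1 -339.    40.9   25.6    5.1]
green 535.5 [150.  45.] z9 [ 301.2 -190.    44.2   26.9   40.2] z59 [ 305.7 -175.6   40.3   24.5   40.2]
blue 407.5 [353. 171.] z9 [499.1 133.8  49.5  26.7   8.5] z59 [485.8 119.2  45.1  24.3   8.5]
blue 2499.0 [226. 173.] z9 [504.5 -80.  128.5  60.6   3.4] z59 [490.8 -75.4 116.9  55.2   3.4]
black 850.0 [394. 284.] z9 [737.9 232.3 239.6  72.1  46.8] z59 [703.2 208.9 218.1  65.6  46.8]
black 849.5 [112. 288.] z9 [ 750.3 -298.1  254.9   75.9  -46.4] z59 [ 714.5 -274.   232.    69.1  -46.4]
black 207.5 [351. 146.] z9 [456.9 127.7  32.6  25.6   9.8] z59 [447.4 113.7  29.6  23.3   9.8]
black 742.0 [285. 165.] z9 [498.7  19.9 129.4  59.6   3.7] z59 [485.5  15.5 117.8  54.3   3.7]
```

View pics/w2.png

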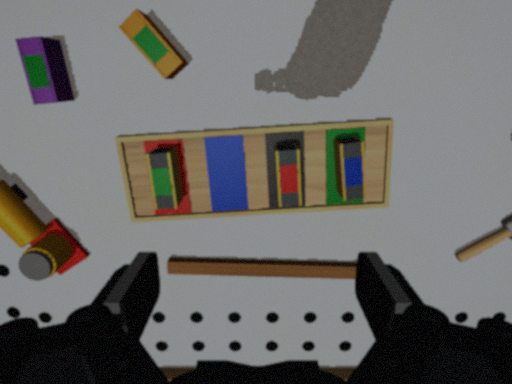

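The red block now sits on the bare pad (patch at (288,178), under 1 mm from the target). The other three blocks follow the same way.

Run:
```python
from h import *
carry(np.array([.4859,.1192]),np.radians(8.2),PAD["blue"])
carry(np.array([.5024,-.1768]),np.radians(3.5),PAD["green"])
carry(PAD["bare"],YAW,PAD["red"])
bot.servo_line([.43,-.03,.4],q(np.pi/2),velocity=.3);bot.sleep(.2)
i,*C=cam("wrist"); save("w3",i)
for n,a,c in comps(i,C):
    if 200<a<6000 and n!="black": print(n,a,c.mean(0).round(),"z59",rect(cast(c,.059,*C)))
print({k:(v*1000).round(1) for k,v in PAD.items()})
# batten, scene view: top face corners
i,*C=cam("scene"); hsv=cv2.cvtColor(i,cv2.COLOR_RGB2HSV)
save("sb",cv2.resize(i[220:340,180:360],None,fx=4.4,fy=4.4,interpolation=cv2.INTER_CUBIC))
```

```text
grip 0.03456472358524393 60.18369019031525
held 0.03433727448243001 [-0.9 -0.4 -4.7]
down [ 0.2  0.1 -4.4]
t 20.5333
grip 0.03446163805426027 60.36964237689972
held 0.03448259276380194 [-0.1 -0.7 -4.3]
down [ 0.4 -0.6 -4.3]
t 28.525
grip 0.0344983967142282 60.55915832519531
held 0.03473559366201875 [-1.  -0.1 -5.9]
down [ 1.   0.5 -5.5]
t 36.05
red 536.0 [ 61. 244.] z59 [ 614.9 -358.7   79.1   62.6   33.8]
red 385.0 [161. 186.] z59 [ 509.9 -179.3   44.3   24.8    4.6]
red 863.5 [175. 169.] z59 [ 496.7 -166.1  119.1   57.7    3.9]
green 396.0 [354. 174.] z59 [491.  120.3  43.6  24.4   4.5]
green 912.0 [338. 159.] z59 [478.7 105.7 117.2  55.3   3.6]
green 512.0 [37. 71.] z59 [ 340.  -339.    41.6   25.7    5.2]
green 537.0 [150.  44.] z59 [ 305.3 -175.9   40.3   24.7   40.1]
blue 384.5 [224. 182.] z59 [503.9 -80.2  44.5  24.1   2.9]
blue 795.0 [226. 170.] z59 [490.7 -75.4 116.9  55.2   3.6]
{'red': array([ 510.5, -179.9]), 'blue': array([504.2, -80.1]), 'bare': array([497.8,  19.7]), 'green': array([491.5, 119.5])}
```

View pics/w3.png

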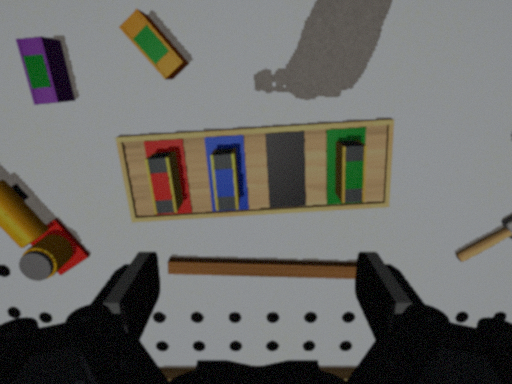

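View pics/sb.png

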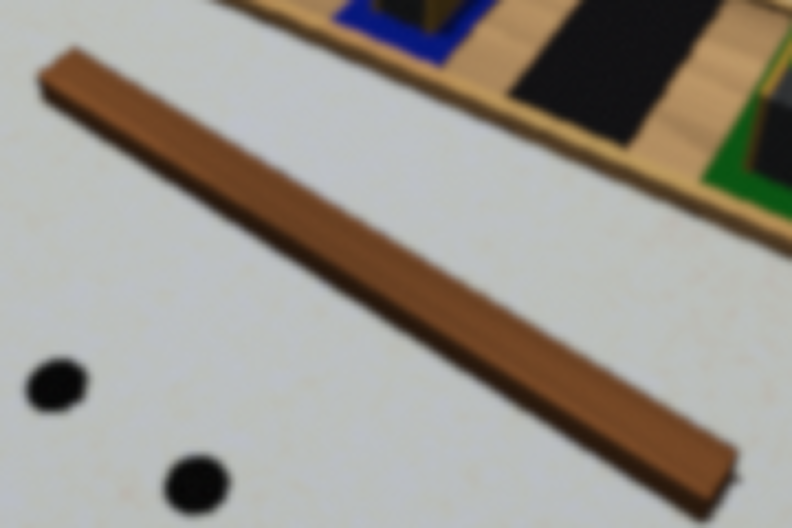

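All three blocks sit on their own pads: red (161,186), blue (224,182) and green (354,174), each within about 1 mm of the pad centre. The batten's top corners in the scene crop are (40,78), (73,47), (737,452) and (707,498). I measure it in both cameras before gripping.

Run:
```python
from h import *
i,*C=cam("scene")
p=cast((np.array([(40,78),(73,47),(737,452),(707,498)])+.5)/4.4-.5+[180,220],.02,*C)
print("scene",p.round(4).tolist(),rect(p))
bot.servo_line([.55,-.015,.35],q(np.pi/2),velocity=.25);bot.sleep(.2)
i,*C=cam("wrist"); hsv=cv2.cvtColor(i,cv2.COLOR_RGB2HSV)
m=cv2.inRange(hsv,(9,125,70),(18,255,255)); print("wrist",blob(i,C,m,.02))
save("w4",i)
for y in(YAW,YAW+np.pi): print(bot.solve_ik([.685,-.012,.004],q(y)),bot.solve_ik([*CEN,.07],q(y)))
```

```text
scene [[0.6889, -0.1909], [0.6642, -0.1931], [0.6757, 0.1643], [0.6995, 0.1635]] [682.2 -14.8 357.6  24.6  88.2]
wrist [681.1 -13.1 354.4  23.9  88.2]
[-0.20783129  0.41762246  0.09136881  1.24454268  0.          1.29926052] [-0.32137957 -0.17872465 -0.42656417  1.3229568   0.          1.18571224]
[-0.20783129  0.41762246  0.09136881  1.24454268  0.         -1.84233214] [-0.32137957 -0.17872465 -0.42656417  1.3229568   0.         -1.95588042]
```

View pics/w4.png

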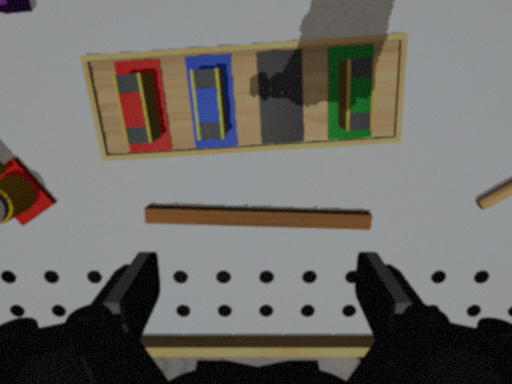

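The wrist view shows the batten from (146,215) to (370,221), clear of everything. Both cameras agree on its centre (0.6816, -0.0139) and yaw of -1.8°. I grip it and lay it on the blocks.

Run:
```python
from h import *
b=np.array([.6816,-.0139]); yb=np.radians(-1.8)
bot.move_ptp([*b,.2],q(yb))
L=lambda xy,z,y,v: bot.servo_line([*xy,z],q(y),velocity=v)
L(b,.05,yb,.15); L(b,.005,yb,.05); print(bot.get_state()["force"].round(1)); bot.gripper_to(0.); s=bot.get_state(); print("grip",s["opening"],s["finger_force"])
if s["opening"]<.018: raise SystemExit("no grasp")
L(b,.17,yb,.15); L(CEN,.17,YAW,.15); bot.sleep(.4)
print("held",bot.get_state()["opening"],bot.get_state()["time_s"])
i,*C=cam("scene"); save("s5",i)
```

```text
[-0.1  0.5  0.1]
grip 0.00026813811478396685 0.0no grasp
```

Run:
```python
from h import *
s=bot.get_state();print(s["eef_pos"],s["force"],R.from_quat(s["ee_rot"]).as_matrix().round(3).tolist(),s["time_s"])
i,*C=cam("scene"); save("s5",cv2.resize(i[150:350,150:410],None,fx=3,fy=3))
```

```text
[ 0.6815837  -0.0139102   0.00497265] [-0.54513828  0.62778148 -0.34584976] [[0.031, 1.0, -0.0], [1.0, -0.031, 0.0], [0.0, -0.0, -1.0]] 42.9833
```

View pics/s5.png

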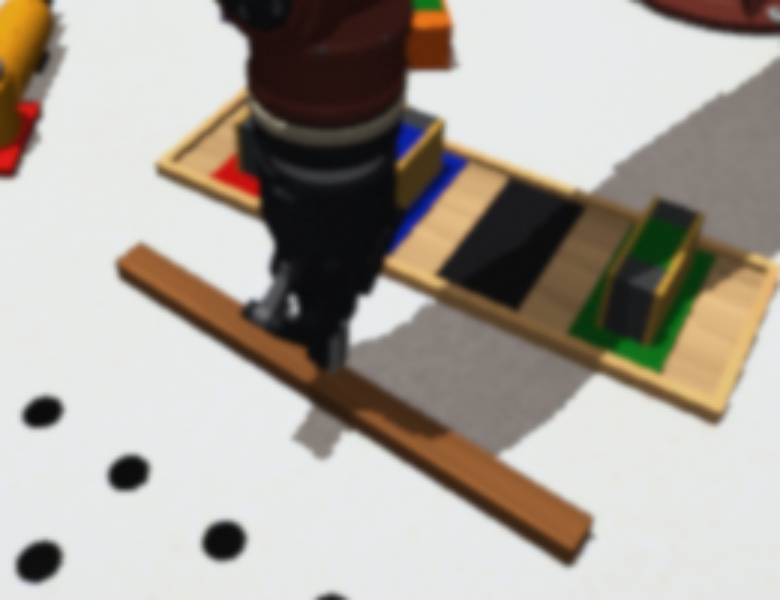

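Run:
```python
from h import *
i,K,Rm,p=cam("scene")
def pr(X): c=Rm.T@(np.array(X)-p); v=K@c/c[2]; return (v[:2]-150)*3
for z in(.005,.02,.03,.04,.06): print(z,pr([.6816,-.0139,z]).round())
print([pr([.6816+s*.0425,-.0139,.02]).round() for s in(-1,1)],[pr([.6816,-.0139+s*.0425,.02]).round() for s in(-1,1)])
st=bot.get_state(); print(st["joint_torque"].round(1),st["qpos"].round(3))
j,*W=cam("wrist"); save("w6",j)
```

```text
0.005 [326. 389.]
0.02 [326. 374.]
0.03 [326. 363.]
0.04 [326. 353.]
0.06 [326. 331.]
[array([365., 332.]), array([284., 419.])] [array([273., 343.]), array([382., 406.])]
[ -0.  -69.2  49.    0.   -0.   -0. ] [-0.212  0.407  0.08   1.244  0.     1.391]
```

View pics/w6.png

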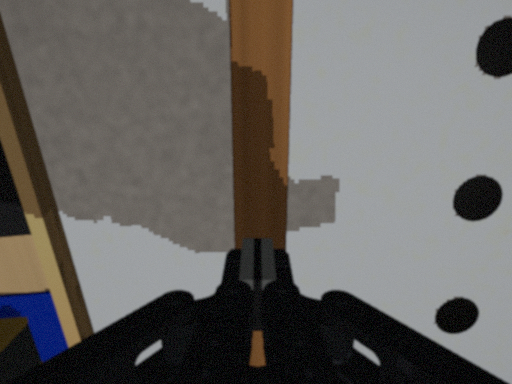

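The fingers shut just above the batten with no force, and the batten has not moved. The tips therefore stand farther back than I assumed. I reopen and go lower in force-checked steps.

Run:
```python
from h import *
b=np.array([.6816,-.0139]); yb=np.radians(-1.8)
L=lambda xy,z,y,v: bot.servo_line([*xy,z],q(y),velocity=v)
L(b,.06,yb,.15); bot.gripper_to(.085); L(b,.005,yb,.1)
for z in(.0,-.004,-.008):
    L(b,z,yb,.03); f=bot.get_state()["force"]; print(z,f.round(1))
    if f[2]>5: break
bot.gripper_to(0.); s=bot.get_state(); print("grip",s["opening"],s["finger_force"],s["force"].round(1))
if s["opening"]<.018: raise SystemExit("no grasp")
L(b,.17,yb,.12); L(CEN,.17,YAW,.15); bot.sleep(.4)
print("held",bot.get_state()["opening"],bot.get_state()["time_s"],bot.get_state()["force"].round(1))
i,*C=cam("scene"); save("s7",i)
```

```text
0.0 [-0.1  0.1  0.5]
-0.004 [-0.3  0.1  0.2]
-0.008 [ 0.2  0.6 -0. ]
grip 0.022405827955073364 58.7593013048172 [-1.  -0.4  4.2]
held 0.022656721807018596 50.0167 [ 0.4  0.2 -1.5]
```

View pics/s7.png

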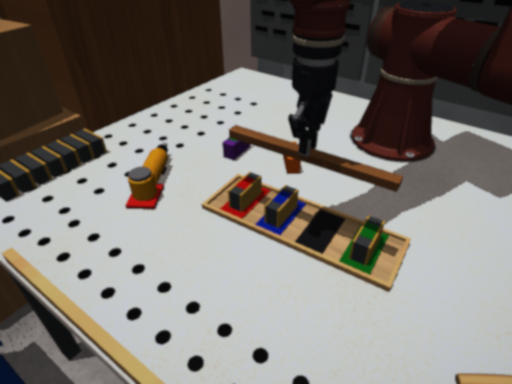

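The batten is held lengthwise above the tray, from (232,133) to (400,183), with all the blocks still in place. I lower it with force checks, release, retreat and inspect.

Run:
```python
from h import *
L=lambda xy,z,y,v: bot.servo_line([*xy,z],q(y),velocity=v)
L(CEN,.065,YAW,.1); bot.sleep(.2); f0=bot.get_state()["force"][2]
for z in(.057,.055,.054,.053,.052,.0515,.051,.0505):
    L(CEN,z,YAW,.03); f=bot.get_state()["force"]; print(z,f.round(1))
    if f[2]-f0>2.5: break
bot.gripper_to(.085); L(CEN,.2,YAW,.1)
bot.move_ptp([.43,-.03,.4],q(np.pi/2)); bot.sleep(.3)
i,*C=cam("wrist"); save("w8",i)
hsv=cv2.cvtColor(i,cv2.COLOR_RGB2HSV); m=cv2.inRange(hsv,(9,125,60),(18,255,255)); m[:110]=0;m[230:]=0
print("batten",blob(i,C,m,.079), bot.get_state()["time_s"])
i,*C=cam("side"); save("side8",cv2.resize(i[100:280,150:400],None,fx=3,fy=3))
```

```text
0.057 [ 0.8  0.1 -1.9]
0.055 [ 0.6 -0.1 -1.9]
0.054 [-0.1  0.8 -0.9]
0.053 [-0.3  0.4 -1.8]
0.052 [-0.2 -0.1 -1.1]
0.0515 [ 0.4  0.2 -1.2]
0.051 [-3.   0.4  5.9]
batten [503.7 -29.3 359.   36.4 -86.9] 57.3917
```

View pics/w8.png

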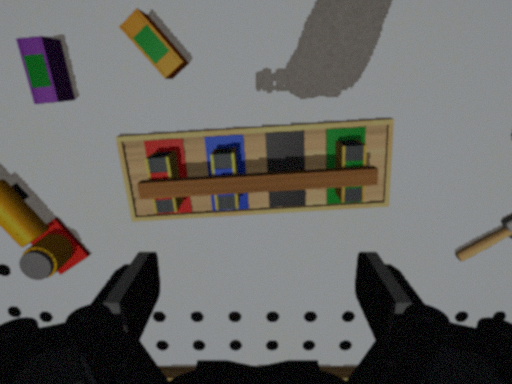

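View pics/side8.png

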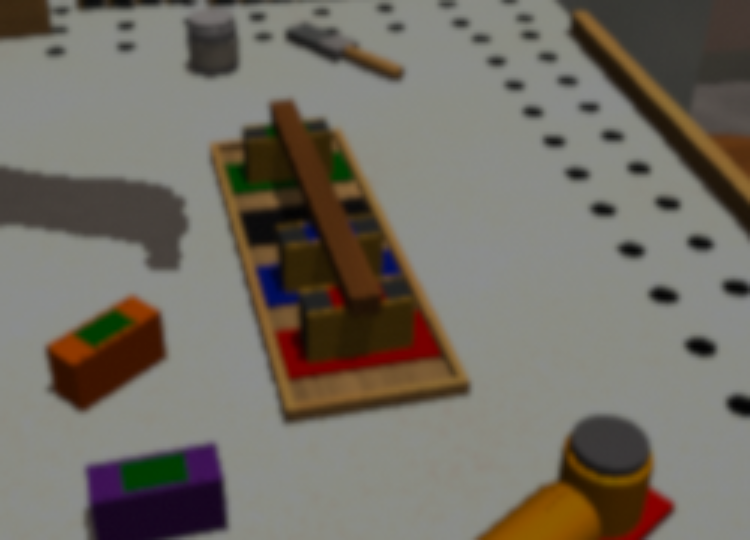

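The batten lies level on all three blocks, from (140,190) to (377,177) in the wrist view. It is within about 3 mm of the tray's centre and 0.6° of its direction.

```bash
python3 -c "
from workcell import bot
print(bot.hand_in())"
```

```text
the job is handed in; nothing more can be done
None
```

I handed the job in at about 57 s on the robot's clock: each block is on its own pad, within about 1 mm when last measured before the batten went on, the batten lies on top about 3 mm from the tray's centre, everything is released and the sander was not touched; no verdict came back.

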